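# Line up bearing blocks in a jig, pin them with a shaft and lock it

## Task

Stand every loose steel bearing block upright on the floor of the assembly jig, between its two side rails, each in a bay of its own and with its bore in line with the holes in the jig's walls; then push the square-headed shaft through the walls and all the blocks, from the end of the jig away from the knob, until its head is fully home against the end wall, then turn the lock knob on the jig clockwise until it clicks over to its stop. Leave the other things on the bench where they are.

Things in the scene. Friction and masses are not known exactly. Their poses are not given: they have to be found in the camera images.
- jig: assembly jig fixed to the bench: dark steel base plate 84 (x) by 186 (y) by 12 mm, four aluminium walls across it. Origin on the bench under the plate's centre; y runs from the entry end (-93 mm) to the knob end (+93), z up. Walls: 38 mm wide, tops 60 mm above the bench, at y = -93 to -85, -51 to -43, -9 to -1, 33 to 43 mm. Knob housing: 64 mm wide, y = 55 to 93 mm, top 60 mm up
- bay1 (a point): centre of the floor of the first bay, 12 mm above the bench, axes as the jig's. A bay is 34 mm long along y, between two walls. A 24 mm thick block stands in it with its thickness along the jig's y, its bore then 45 mm above the bench
- bay2 (a point): the same for the middle bay. Two rails 10 mm high (tops 22 mm above the bench), 6 mm wide, run through all the bays along y with their inner faces at jig x = -24 and +24 mm, so a block has 2 mm of play each side
- bay3 (a point): the same for the bay nearest the knob. With two blocks any two of the three bays will do
- jig_entry (a point): centre of the first hole (each wall has one on the same line: 15 mm, chamfered 1.5 mm, jig x = 0, 45 mm above the bench), on the outer face of the entry end wall (jig y = -93 mm); axes as the jig's; the shaft goes in along +y
- block1_center (a point): bare-steel bearing block, one of two or three alike: 44 mm wide (its x), 24 mm thick (its y), 66 mm tall (its z), 0.3 kg, standing loose on the bench; a 15.5 mm bore runs through its thickness along y, at mid-width and mid-height. This point is the centre of the block and of the bore (33 mm above the underside)
- block2_center (a point): bare-steel bearing block, one of two or three alike: 44 mm wide (its x), 24 mm thick (its y), 66 mm tall (its z), 0.3 kg, standing loose on the bench; a 15.5 mm bore runs through its thickness along y, at mid-width and mid-height. This point is the centre of the block and of the bore (33 mm above the underside)
- block3_center (a point): bare-steel bearing block, one of two or three alike: 44 mm wide (its x), 24 mm thick (its y), 66 mm tall (its z), 0.3 kg, standing loose on the bench; a 15.5 mm bore runs through its thickness along y, at mid-width and mid-height. This point is the centre of the block and of the bore (33 mm above the underside)
- shaft_head (a point): centre of the shaft's square head, a dark steel block 30 mm (x) by 40 mm (y, along the shaft) by 30 mm (z). The head carries most of the 0.32 kg, so it lies level on the bench, resting on its head, this point 15 mm up. The steel rod, 12 mm in diameter and 148 mm long, points along +y; its last 12 mm taper to 6 mm
- shaft_shoulder (a point): point on the shaft's axis in the face of the head where the rod begins (20 mm along +y from the head's centre); axes as the head's. Fully home, it meets jig_entry; let go there, the head sags about 2 mm and the rod tilts about 0.025 rad in its play, which is fine
- shaft_tip (a point): centre of the rod's tapered tip (148 mm along +y from the shoulder)
- lock (a joint): turning of the lock knob, 0 as found, growing clockwise seen from above to the stop at 1.3 rad. A spring detent resists at first, at most 0.15 N m near 0.27 rad, is at its top at 0.65 rad, and beyond it helps the knob on to the stop
- lock_grip (a point): grip point of the lock knob, on its vertical axis, 97 mm above the bench, 7 mm below the knob's top, on the housing at jig y = 74 mm. The black knob has an upright bar 42 mm long (this point's x), 14 mm thick (its y), 32 mm tall, on a 44 mm disc; these axes turn with the knob
- wrench: steel wrench 150 mm long, lying by; not to be disturbed
- offcut: wooden offcut 50 x 28 x 40 mm without a bore; not to be disturbed
- driver: screwdriver 200 mm long; not to be disturbed
- hammer: hammer 260 mm long; not to be disturbed
- oil: grey oil bottle, 60 mm in diameter, 110 mm tall; not to be disturbed
- tin: tin, 90 mm in diameter, 80 mm tall; not to be disturbed
- collar: steel ring 44 mm in diameter, 20 mm tall; not to be disturbed
There are look-alikes about, which are no part of the job. Leave any red look-alike of the part that bears shaft_head alone.

How it is judged:
By the outcome, as a careful person would: the job done as asked, in the order asked, and still so for the second after the job is handed in, with the robot touching nothing.
Of block1, block2, block3 only 2 to 3 are there at a start; the rules pass over those that are not, and their reading is None.
At some moment in a run one of shaft may be knocked a few centimetres aside while the robot is not near it.
Once in a run the grip may slacken for a moment while it holds something.
It also fails if it takes over 210 s, if anything falls off the work surface, if the arm or the gripper's body presses on something with over 40 N, if the wrist force passes 120 N, or if a joint passes its speed limit or range.

## Robot

A 6-joint arm with a two-finger parallel gripper is mounted at the origin on the work surface. World frame = base frame: x ahead of the robot, y to its left, z up, the work surface at z = 0. Lengths are in m, angles in rad, forces in N, time in s.
With the tool pointing down it reaches from about 0.4 to 0.925 m from the base axis. Payload 3.4 kg.
Tool frame: the origin (TCP) lies midway between the tips of the shut fingers; the grasp point (between the pads) lies 19 mm behind it (robot.hold_point_z is the distance from the TCP to the grasp point, in m); z points along the fingers, y is the line along which they close (so a half turn about z gives the same grasp; the last joint's range is limited). The gripper opens to 85 mm and grips with 20 to 120 N. Pads are 22 mm wide; open, the fingers measure 114 mm over their backs; the gripper's body (76 mm by 85 mm) begins 54 mm behind the grasp point. The pads swing forward as they close: fully open they stand 13 mm farther back than shut.
Start: joints at [-1.401, 0.307, 1.506, -0, 1.328, -0.073], TCP at [0.138, -0.558, 0.202] pointing down, gripper open.
Joint ranges: [-3.12, 3.12], [-1.05, 2.28], [0.14, 2.33], [-1.42, 4.57], [0.1, 2.73], [-2.68, 2.68]. Speed limits (rad/s): [2.57, 2.57, 3.14, 3.14, 3.14, 3.14].

## Interface

Orientations are given as a unit quaternion [x, y, z, w].
In Python, from bench import robot gives the robot as it stands. The module is installed in compiled form; this text tells all that it offers.
- The arm moves only by the shell command python3 -m inch 'ROWS' [FORCE]. ROWS is JSON, a list of rows, each a list of 5 numbers: the gripper command: -1 is shut, 1 is fully open, values between are in proportion, then the shift along the world's x, y, z in units of 500 mm (1.0 is 500 mm), then the turn about the world's z in units of 45 degrees (1.0 is 45 degrees). In form: [[hand, x, y, z, turn], ...]. A call has 1 to 5 rows; each row is the pose to reach, as a shift and turn from the pose commanded when the call began; what a row does not reach only later rows make up. A row lasts 1/8 s, in which the tool goes at most 62.5 mm and 10.7 degrees, less where a joint would pass 70% of its speed; a pose out of reach is approached as far as the arm can. A call with a number of a shift or a turn outside -1 to 1 is refused whole. A call with a gripper value outside its range is refused whole. The fingers move at their own pace and stop on an object; FORCE is the grip in N (left out, the last holds). Time passes only in rows, so rows that repeat a pose let the fingers close. It gives the time, the measured TCP pose, the force, the opening and the grip force at its end, in the units of the state.
- robot.observe(): the state, without advancing time (a new reading comes with each control period).
- robot.read_camera(name): name is "side" or "top"; returns a dict with "img" (384x512x3 uint8, red, green, blue), "depth" (384x512 float32, m along the optical axis (not along the pixel's ray), 0 where there is no reading), "intrinsics" (3x3 intrinsics, pixels), "R" (3x3) and "t" (3): a world point X has camera coordinates R X + t. Camera axes: x right, y down, z forward; pixel columns grow to the right and rows downward; lengths in m; the calibration is good to about 2 mm. A picture is of the moment at which its call begins.
- robot.close_job(): hands the job in; it is judged then, once.
The state is a dict: "time_s": time; "joint_pos": joint angles; "joint_velocities": joint speeds; "effort": joint torques, N m; "tool_pos": TCP position; "tool_rot": TCP orientation; "contact_force": force on the tool from outside, world axes, zero at the start; "moment": the same for the moment, N m; "grip_width": opening from 0.0 (shut) to 1.0 (fully open); "grasp_force": force on a finger pad.
Only numpy, scipy, OpenCV 4.12 (cv2) and the standard library are available. Lean on these libraries where they do the work, as an engineer would, in place of code of your own. Each camera call takes 0.05 s, during which the arm holds its last target. There are 200 camera calls.

## Working session

There is one attempt and no reset: what is moved stays moved. The work goes in short steps, Python scripts to look and compute and a shell command to move; the robot and the scene stay as the last step left them, time stands still between calls to the robot, and variables do not carry over. Pictures are saved under pics/ and viewed, at most 14 in all, crops included, and the job is handed in when it is done.

```bash
mkdir -p pics; cat > h.py <<'E'
import numpy as np, cv2
from bench import robot
def cam(n,save=None):
    c=robot.read_camera(n)
    if save: cv2.imwrite('pics/'+save,c['img'][:,:,::-1])
    K,R,t=map(np.array,(c['intrinsics'],c['R'],c['t']))
    v,u=np.mgrid[0:384,0:512]; d=c['depth']
    P=np.stack([(u-K[0,2])/K[0,0]*d,(v-K[1,2])/K[1,1]*d,d],-1)
    c['P']=(P-t)@R; c['P'][d==0]=np.nan
    c['K']=K;c['R']=R;c['t']=t
    return c
def ray(c,u,v,z):
    o=-c['R'].T@c['t']; d=c['R'].T@np.linalg.inv(c['K'])@np.array([u,v,1.])
    return o+d*(z-o[2])/d[2]
def proj(c,X):
    x=c['K']@(c['R']@np.array(X)+c['t']); return x[:2]/x[2]
E
python3 - <<'E'
from h import *
for n in('top','side'):
    c=cam(n,n+'0.png'); print(n,c['K'][0,0],-c['R'].T@c['t'],c['R'][2])
    P=c['P']; np.savez(n+'0.npz',P=P,img=c['img'],K=c['K'],R=c['R'],t=c['t'])
s=robot.observe(); print(s['tool_pos'],s['tool_rot'],s['time_s'],s['grip_width'])
E
```

```text
top 438.45851552027267 [ 0.31966947 -0.03211824  1.3080157 ] [ 0.18806312  0.01009273 -0.98210509]
side 465.84194255287673 [ 0.50038396 -0.84042509  0.9006577 ] [ 0.03319699  0.69649021 -0.71679798]
[ 0.13812286 -0.55745993  0.20118287] [ 9.92637992e-01  1.21115506e-01 -2.93444210e-05 -9.22492333e-04] 0.1 1.0008104487640395
```

View pics/top0.png

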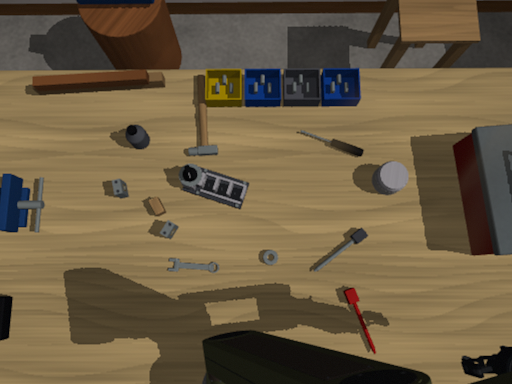

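View pics/side0.png

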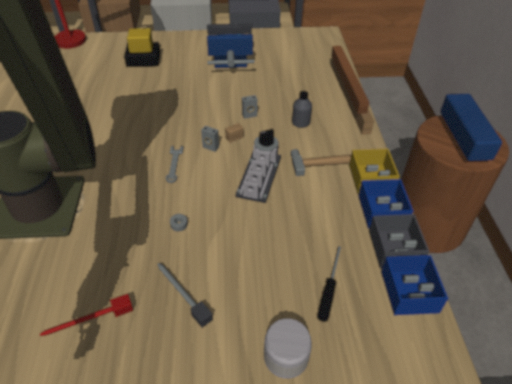

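The top view shows the jig at (215,186), with its knob at (190,175), and two grey blocks at (119,188) and (168,230). The shaft head is at (359,237) with its tip near (316,269), and the wooden offcut is at (157,206). The red look-alike is at (352,296). The side view shows the same, and no third block is visible.

```bash
cat > meas.py <<'E'
from h import *
def pts(cams,ctr,r,z0,z1):
    out=[]
    for c in cams:
        P=c['P'].reshape(-1,3); m=(np.hypot(P[:,0]-ctr[0],P[:,1]-ctr[1])<r)&(P[:,2]>z0)&(P[:,2]<z1)
        out.append(P[m])
    return out
def rect(p):
    (cx,cy),(w,h),a=cv2.minAreaRect((p[:,:2]*1000).astype(np.float32))
    if w<h: w,h,a=h,w,a+90
    return np.round([cx,cy,w,h,(a+90)%180-90],1)   # a = direction of long side, deg
E
python3 - <<'E'
from meas import *
C=[]
for n in('top','side'):
    z=np.load(n+'0.npz'); C.append(dict(z))
T=C[0]
for nm,uv,zz,r,z0,z1 in [('blkA',(119,186),.066,.04,.055,.08),('blkB',(168,229),.066,.04,.055,.08),('offcut',(157,206),.04,.04,.02,.06),
  ('plate',(215,188),.012,.13,.006,.03),('walls',(215,186),.06,.12,.05,.068),('knobbar',(190,175),.1,.04,.085,.12),('head',(359,237),.03,.03,.022,.04),('shaft',(340,252),.015,.13,.008,.04)]:
    g=ray(T,*uv,zz)
    for k,p in enumerate(pts(C,g,r,z0,z1)):
        print(nm,k,len(p),np.round(g*1000),rect(p) if len(p)>4 else '', np.round(np.median(p,0)*1000,1), np.round(np.percentile(p[:,2],[5,95])*1000,1))
E
```

```text
blkA 0 144 [573. 357.  66.] [571.1 365.   45.   25.6  13.3] [570.3 363.3  65.1] [58.4 69.6]
blkA 1 113 [573. 357.  66.] [570.  361.5  43.6  35.3  15.4] [570.5 357.5  64.2] [56.6 68.3]
blkB 0 138 [448. 211.  66.] [448.8 214.8  43.5  25.2 -31.9] [448.1 214.4  65.5] [60.1 69.7]
blkB 1 131 [448. 211.  66.] [447.9 212.2  45.1  31.1 -30.5] [448.5 209.4  64.7] [56.4 68.6]
offcut 0 179 [518. 250.  40.] [519.3 254.7  49.7  27.8  28.5] [518.3 253.4  39.1] [27.4 43.7]
offcut 1 185 [518. 250.  40.] [518.5 251.3  50.1  31.8  31.7] [519.9 247.6  37.4] [22.4 41.5]
plate 0 1410 [577.  84.  12.] [581.8  98.7 248.2 223.7 -17.4] [578.8  79.5  13.2] [ 7.5 26.6]
plate 1 1100 [577.  84.  12.] [608.   88.6 213.  196.7 -86.5] [595.8  74.7  14.8] [ 8.7 27.7]
walls 0 373 [574.  79.  60.] [583.5  90.9 199.7  65.7  70.7] [586.  126.2  62.7] [54.6 67.3]
walls 1 456 [574.  79.  60.] [588.   80.  193.4  65.3  76.5] [582.1 113.2  59.6] [51.2 66.9]
knobbar 0 82 [597. 147. 100.] [605.9 153.8  42.5  14.   19.8] [603.9 152.5 103.1] [ 91.  107.2]
knobbar 1 121 [597. 147. 100.] [606.2 149.5  43.4  17.4  22.6] [605.4 147.2  98.5] [ 87.  104.5]
head 0 147 [ 428. -338.   30.] [ 428.9 -335.2   48.9   29.8  -53.3] [ 430.9 -337.8   29.4] [25.3 33.2]
head 1 288 [ 428. -338.   30.] [ 426.6 -337.7   54.    30.8  -52. ] [ 430.4 -344.2   29.5] [23.7 32.5]
shaft 0 472 [ 386. -285.   15.] [ 373.9 -294.5  215.4  136.9  -22.2] [ 388.1 -306.4   24.6] [14.3 32.2]
shaft 1 835 [ 386. -285.   15.] [ 344.6 -320.   188.3  132.6  -49.3] [ 396.3 -319.4   23.6] [12.9 32. ]
```

```bash
python3 - <<'E'
import cv2
a=cv2.imread('pics/top0.png')[155:215,170:260]; b=cv2.imread('pics/side0.png')[125:205,225:290]
a=cv2.resize(a,None,fx=6,fy=6,interpolation=cv2.INTER_CUBIC); b=cv2.resize(b,None,fx=6,fy=6,interpolation=cv2.INTER_CUBIC)
cv2.imwrite('pics/ca.png',a); cv2.imwrite('pics/cb.png',b)
E
```

```text
(no output)
```

View pics/ca.png

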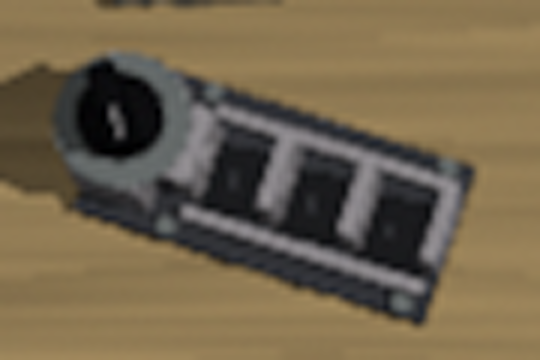

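View pics/cb.png

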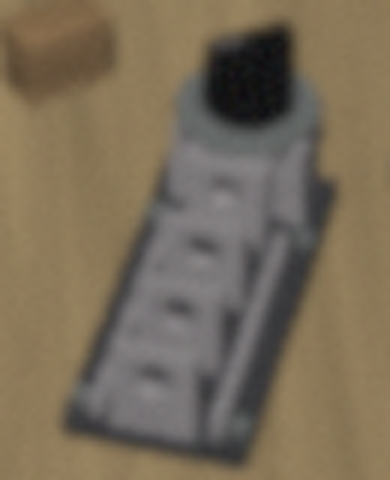

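The top crop shows the rails running from (225,113) to (455,185) and from (185,213) to (425,288). The plate's entry corners are at (472,172) and (422,322). The side crop shows the four wall holes at about (152,376), (180,314), (203,252) and (225,190).

```bash
python3 - <<'E'
from meas import *
T=dict(np.load('top0.npz')); S=dict(np.load('side0.npz'))
f=lambda c,o,x,y,z:ray(c,o[0]+(x+.5)/6-.5,o[1]+(y+.5)/6-.5,z)*1000
t=lambda x,y,z:f(T,(170,155),x,y,z); s=lambda x,y,z:f(S,(225,125),x,y,z)
a=[t(225,113,.022),t(455,185,.022)]; b=[t(185,213,.022),t(425,288,.022)]
for q in(a,b):
    d=q[0]-q[1]; print('rail',q[0][:2],q[1][:2],np.degrees(np.arctan2(d[1],d[0])))
print('corners',t(472,172,.012)[:2],t(422,322,.012)[:2], 'side',s(68,432,.012)[:2],s(245,462,.012)[:2])
h=[s(152,376,.045),s(180,314,.045),s(203,252,.045),s(225,190,.045)]
print('holes',[x[:2].round(1) for x in h]); d=h[3]-h[0]; print(np.degrees(np.arctan2(d[1],d[0])),np.hypot(*d[:2]))
# wall-top fits from depth: z 54-66, top cam, housing excluded
for c in(T,S):
    p=c['P'].reshape(-1,3)*1000
    for yaw in(72.5,):
        e=np.radians(yaw); Y=np.array([np.cos(e),np.sin(e)]); X=np.array([Y[1],-Y[0]])
        o=np.array([583,80.])
        l=np.c_[(p[:,:2]-o)@X,(p[:,:2]-o)@Y,p[:,2]]
        m=(l[:,2]>52)&(l[:,2]<66)&(abs(l[:,0])<32)&(l[:,1]>-110)&(l[:,1]<50)
        q=l[m]
        for y0 in(-89,-47,-5,38):
            w=q[abs(q[:,1]-y0)<16]
            print('wall',y0,len(w),np.percentile(w,[5,50,95],axis=0).round(1).tolist())
        # base plate outline
        m=(l[:,2]>7)&(l[:,2]<17)&(abs(l[:,0])<60)&(abs(l[:,1])<70)
        q=l[m]; print('plate x',np.percentile(q[:,0],[1,99]))
E
```

```text
rail [620.18096047 107.20346003] [583.02889118  -8.35017265] 72.17669343596371
rail [569.07652689 126.25072748] [530.98631635   6.43786435] 72.36380060912718
corners [591.73658233 -16.713655  ] [515.47984175   8.1706906 ] side [516.63214829  -3.96420695] [592.36630072 -25.64138997]
holes [array([553.2,  -3.9]), array([567.6,  33.4]), array([580.4,  72.5]), array([593.3, 113.5])]
71.10546249049031 124.09733897660098
wall -89 37 [[-20.9, -89.2, 55.7], [-3.4, -85.7, 60.2], [12.7, -82.0, 63.1]]
wall -47 43 [[-20.6, -47.4, 54.3], [-3.2, -43.9, 58.9], [14.8, -39.3, 63.8]]
wall -5 40 [[-18.8, -5.5, 55.7], [-1.9, -1.7, 58.9], [14.6, 2.0, 61.5]]
wall 38 60 [[-18.5, 36.6, 54.0], [-0.4, 42.0, 60.5], [16.1, 48.7, 65.7]]
plate x [-43.44436526  40.16759976]
wall -89 63 [[-19.7, -93.5, 52.6], [-3.0, -89.6, 58.8], [14.0, -83.3, 61.3]]
wall -47 63 [[-19.1, -50.9, 53.5], [-2.3, -48.3, 58.5], [15.5, -41.6, 61.6]]
wall -5 57 [[-18.9, -9.1, 53.2], [-2.6, -4.4, 58.0], [15.2, -0.3, 61.3]]
wall 38 88 [[-18.0, 33.2, 54.1], [0.2, 40.4, 59.4], [16.9, 48.1, 65.0]]
plate x [-43.41563821  40.32888327]
```

```bash
python3 -m inch '[[1,0.312,0.257,0,0],[1,0.312,0.257,0,0],[1,0.312,0.257,0,0],[1,0.312,0.257,0,0]]' 40
python3 -m inch '[[1,0.31,0.257,0,1],[1,0.31,0.257,0,1],[1,0.31,0.257,0,1],[1,0.31,0.257,0,1],[1,0.31,0.257,0,1]]'
python3 -m inch '[[1,0,0.514,0,0],[1,0,0.514,0,0],[1,0,0.514,0,0],[1,0,0.514,0,0],[1,0,0.514,0,0]]'
python3 -m inch '[[1,0,0.514,0,0],[1,0,0.514,0,0],[1,0,0.514,0,0],[1,0,0.514,0,0],[1,0,0.514,0,0]]'
```

```text
time_s: 0.6
tool_pos: [0.2962, -0.4266, 0.2016]
tool_rot: [0.992, 0.123, 0.0, -0.001]
contact_force: [-0.4, 0.4, -0.4]
grip_width: 1.004
grasp_force: 0.0
time_s: 1.23
tool_pos: [0.4496, -0.3009, 0.2016]
tool_rot: [0.87, 0.493, -0.0, -0.0]
contact_force: [0.3, 0.3, 0.5]
grip_width: 0.998
grasp_force: 0.0
time_s: 1.85
tool_pos: [0.4479, -0.0422, 0.2019]
tool_rot: [0.871, 0.492, -0.0, -0.0]
contact_force: [-0.0, -0.5, -0.3]
grip_width: 1.003
grasp_force: 0.0
time_s: 2.48
tool_pos: [0.4503, 0.2146, 0.2019]
tool_rot: [0.87, 0.492, 0.001, 0.0]
contact_force: [-0.1, -0.0, 0.9]
grip_width: 0.999
grasp_force: 0.0
```

```bash
python3 -m inch '[[1,0,0,-0.3,0],[1,0,0,-0.3,0],[1,0,0,-0.3,0],[1,0,0,-0.362,0],[1,0,0,-0.362,0]]' 60
python3 -m inch '[[-1,0,0,0,0],[-1,0,0,0,0],[-1,0,0,0,0],[-1,0,0,0,0],[-1,0,0,0,0]]' 60
python3 -m inch '[[-1,0,0,0,0],[-1,0,0,0,0],[-1,0,0,0.1,0],[-1,0,0,0.2,0],[-1,0,0,0.2,0]]'
```

```text
time_s: 3.1
tool_pos: [0.4479, 0.2096, 0.0191]
tool_rot: [0.872, 0.49, -0.003, -0.0]
contact_force: [-0.6, -0.1, 0.0]
grip_width: 0.996
grasp_force: 0.0
time_s: 3.72
tool_pos: [0.4502, 0.2131, 0.0227]
tool_rot: [0.871, 0.492, 0.001, 0.0]
contact_force: [-0.4, -0.6, 4.6]
grip_width: 0.503
grasp_force: 60.3
time_s: 4.35
tool_pos: [0.4527, 0.2143, 0.1255]
tool_rot: [0.871, 0.492, 0.005, 0.001]
contact_force: [0.5, 0.6, -3.7]
grip_width: 0.495
grasp_force: 63.9
```

```bash
python3 - <<'E'
from meas import *
C=[cam('top','t1.png'),cam('side','s1.png')]
s=robot.observe(); print(s['tool_pos'],s['joint_pos'],s['grip_width'],s['grasp_force'])
g=ray(C[0],359,237,.03)
for p in pts(C,g,.05,.02,.04): print(len(p),rect(p) if len(p)>4 else '')
E
```

```text
[0.44890635 0.21282401 0.12144406] [ 3.57744497e-01  2.78644095e-01  1.78027752e+00 -1.13775931e-04
  1.08154208e+00  9.00106148e-01] 0.49428083658227184 63.840909646824
171 [ 422.2 -326.2   72.2   29.7  -52.8]
323 [ 421.3 -329.6   73.5   30.4  -52.9]
```

View pics/s1.png

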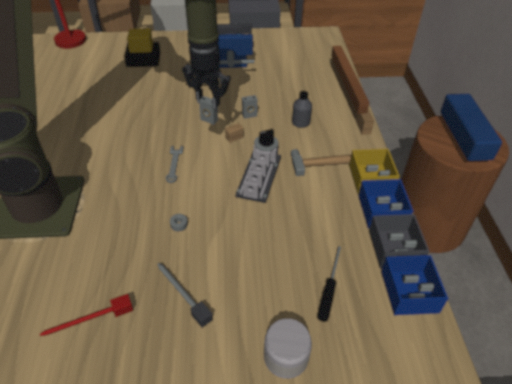

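The side view shows the block held upright at (207,108), and a picture with the arm out of the way still shows no third block. Next I move to above bay 2.

```bash
python3 -m inch '[[-1,0,0,0.08,0],[-1,0.12,-0.156,0.08,0.28],[-1,0.249,-0.313,0.08,0.282],[-1,0.249,-0.313,0.08,0.282],[-1,0.249,-0.313,0.08,0.282]]'
python3 -m inch '[[-1,0,0,0,0],[-1,0,0,-0.05,0],[-1,0,0,-0.1,0],[-1,0,0,-0.1,0],[-1,0,0,-0.1,0]]'
cat > look.py <<'E'
from meas import *
# jig-frame top-face of held/placed block: args x y of expected centre (mm), z band
import sys
O=np.array([581.7,81.7]); e=np.radians(71.5); Y=np.array([np.cos(e),np.sin(e)]); X=np.array([Y[1],-Y[0]])
def jig(p): p=np.asarray(p)[:,:2]-O; return np.c_[p@X,p@Y]
if __name__=='__main__':
    k=sys.argv[1]
    for n in('top','side'):
        c=cam(n,n[0]+k+'.png'); u,v=proj(c,(.574,.050,.05)).astype(int)
        a=c['img'][max(v-50,0):v+50,max(u-65,0):u+65,::-1]; cv2.imwrite(f'pics/{n[0]}{k}c.png',cv2.resize(a,None,fx=5,fy=5,interpolation=cv2.INTER_CUBIC)); print(n,u-65,v-50)
    s=robot.observe(); print(np.round(s['tool_pos'],4),np.round(s['contact_force'],1),s['grip_width'], 'jig',jig([np.array(s['tool_pos'])*1000]))
E
python3 look.py 2; cd pics; python3 -c "
import cv2,numpy as np
a=cv2.imread('t2c.png');b=cv2.imread('s2c.png');cv2.imwrite('m2.png',cv2.resize(np.vstack([a,b]),(390,600)))"
```

```text
time_s: 5.08
tool_pos: [0.5747, 0.0531, 0.1585]
tool_rot: [0.812, 0.584, -0.001, -0.0]
contact_force: [-0.4, 0.5, -2.8]
grip_width: 0.496
grasp_force: 63.8
time_s: 5.7
tool_pos: [0.5731, 0.0574, 0.1112]
tool_rot: [0.811, 0.585, -0.0, -0.0]
contact_force: [-0.3, -0.0, -2.8]
grip_width: 0.495
grasp_force: 63.7
top 160 136
side 191 121
[0.5743 0.057  0.1121] [ 0.1  0.6 -3. ] 0.4976830731123037 jig [[  0.81519789 -25.76852366]]
```

View pics/s2c.png

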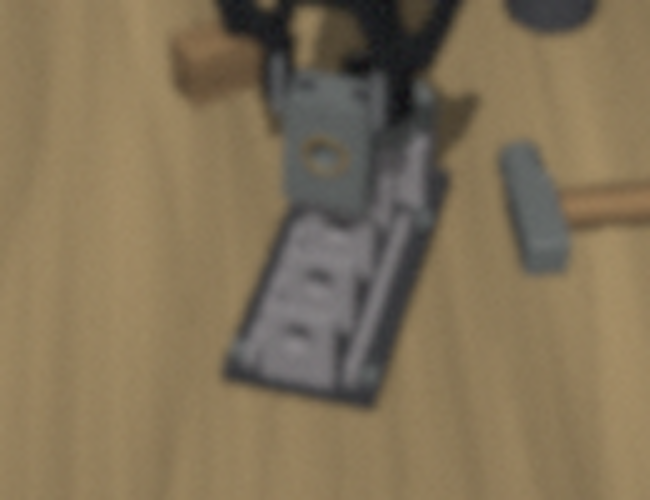

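The side crop shows the held block's bore at (323,153) and the jig wall holes at (298,335) and (321,277).

```bash
python3 - <<'E'
from look import *
S=cam('side')
f=lambda x,y,z:ray(S,191+(x+.5)/5-.5,121+(y+.5)/5-.5,z)*1000
print('bore',jig([f(323,153,.124)]))
print('holes',jig([f(298,335,.045),f(321,277,.045)]))
for c in(S,cam('top')):
    p=c['P'].reshape(-1,3)*1000; j=jig(p); z=p[:,2]
    m=(abs(j[:,0])<32)&(abs(j[:,1]+26)<25)&(z>100)&(z<151)
    print(m.sum(), np.percentile(np.c_[j,z][m],[3,50,97],axis=0).round(1).tolist())
    m=(abs(j[:,0])<32)&(abs(j[:,1]+68)<40)&(z>52)&(z<66)
    print(m.sum(), np.percentile(np.c_[j,z][m],[3,50,97],axis=0).round(1).tolist())
    m=(abs(j[:,0])<60)&(abs(j[:,1]+50)<45)&(z>7)&(z<17)
    print(m.sum(), np.percentile(np.c_[j,z][m],[3,50,97],axis=0).round(1).tolist())
E
```

```text
bore [[ -0.65209693 -38.56668563]]
holes [[  1.13857529 -91.28011973]
 [  1.59045309 -46.80272382]]
288 [[-22.4, -40.3, 101.9], [-0.9, -37.5, 123.9], [21.4, -23.9, 149.7]]
129 [[-17.9, -94.3, 52.7], [0.3, -83.1, 58.4], [19.2, -43.0, 62.3]]
352 [[-40.5, -93.7, 8.1], [17.2, -58.9, 12.0], [41.4, -9.6, 16.4]]
27 [[-24.8, -37.2, 104.6], [-13.7, -36.2, 127.6], [3.0, -33.0, 148.2]]
36 [[-17.5, -90.5, 54.7], [0.3, -86.7, 59.9], [16.3, -83.0, 63.8]]
200 [[-40.7, -90.2, 8.0], [-13.8, -65.6, 12.2], [40.1, -11.5, 16.3]]
```

```bash
python3 -m inch '[[-1,0.002,-0.001,-0.05,0],[-1,0.002,-0.001,-0.1,0],[-1,0.002,-0.001,-0.126,0],[-1,0.002,-0.001,-0.134,0],[-1,0.002,-0.001,-0.134,0]]'
python3 -m inch '[[-1,0,0,-0.006,0],[-1,0,0,-0.012,0],[-1,0,0,-0.018,0],[-1,0,0,-0.018,0]]'
```

```text
time_s: 6.52
tool_pos: [0.5752, 0.0559, 0.0444]
tool_rot: [0.811, 0.585, 0.0, 0.0]
contact_force: [0.9, 0.7, -2.6]
grip_width: 0.496
grasp_force: 63.7
time_s: 7.02
tool_pos: [0.5748, 0.0558, 0.035]
tool_rot: [0.811, 0.585, 0.0, 0.0]
contact_force: [-0.5, 0.3, -2.5]
grip_width: 0.493
grasp_force: 63.8
```

No contact yet, so the block is in between the rails. I lower it the last few millimetres to the floor.

```bash
python3 -m inch '[[-1,0,0,-0.002,0],[-1,0,0,-0.004,0],[-1,0,0,-0.004,0]]'
python3 -m inch '[[-1,0,0,-0.002,0],[-1,0,0,-0.003,0],[-1,0,0,-0.003,0]]'
python3 - <<'E'
from look import *
for n in('side','top'):
    c=cam(n); p=c['P'].reshape(-1,3)*1000; j=jig(p); z=p[:,2]
    m=(abs(j[:,0])<28)&(abs(j[:,1]+26)<15)&(z>63)&(z<90)
    print(m.sum(), np.percentile(np.c_[j,z][m],[3,50,97],axis=0).round(1).tolist())
E
```

```text
time_s: 7.4
tool_pos: [0.5748, 0.0559, 0.0348]
tool_rot: [0.811, 0.585, 0.0, 0.0]
contact_force: [-4.2, 0.7, 9.3]
grip_width: 0.497
grasp_force: 65.3
time_s: 7.78
tool_pos: [0.5748, 0.056, 0.0347]
tool_rot: [0.811, 0.585, 0.001, 0.0]
contact_force: [-6.5, 0.9, 19.0]
grip_width: 0.496
grasp_force: 66.5
184 [[-22.6, -40.5, 64.3], [-0.2, -35.8, 77.7], [24.8, -16.8, 86.3]]
9 [[-26.1, -37.3, 63.3], [-18.6, -36.8, 72.2], [-8.5, -34.0, 86.9]]
```

```bash
python3 -m inch '[[-1,0,0,0.005,0],[0.5,0,0,0.005,0],[0.5,0,0,0.005,0],[0.5,0,0,0.005,0],[0.5,0,0,0.005,0]]'
python3 -m inch '[[0.5,0,0,0.1,0],[1,0,0,0.2,0],[1,0,0,0.26,0],[1,0,0,0.26,0]]'
python3 - <<'E'
from look import *
for n in('side','top'):
    c=cam(n); p=c['P'].reshape(-1,3)*1000; j=jig(p); z=p[:,2]
    m=(abs(j[:,0])<28)&(abs(j[:,1]+26)<20)&(z>66)&(z<90)
    print(m.sum(), np.percentile(np.c_[j,z][m],[3,50,97],axis=0).round(1).tolist())
E
```

```text
time_s: 8.5
tool_pos: [0.5747, 0.0558, 0.0337]
tool_rot: [0.811, 0.585, -0.0, -0.0]
contact_force: [-0.5, 0.3, 0.1]
grip_width: 0.75
grasp_force: 0.0
time_s: 9.0
tool_pos: [0.577, 0.0559, 0.1669]
tool_rot: [0.811, 0.585, 0.003, 0.002]
contact_force: [0.4, -0.7, -0.8]
grip_width: 1.001
grasp_force: 0.0
166 [[-21.3, -41.7, 67.5], [0.8, -32.8, 76.9], [21.2, -15.9, 81.0]]
95 [[-22.0, -36.0, 70.8], [-6.2, -24.5, 77.9], [18.8, -15.6, 83.1]]
```

```bash
python3 -m inch '[[1,-0.004,0.3,0,0.36],[1,-0.004,0.3,0,0.36],[1,-0.004,0.3,0,0.36]]'
python3 -m inch '[[1,-0.004,0.315,0,0.36],[1,-0.004,0.315,0,0.36],[1,-0.004,0.315,0,0.36],[1,-0.004,0.315,0,0.36]]'
python3 -m inch '[[1,0,0,-0.11,0],[1,0,0,-0.22,0],[1,0,0,-0.285,0],[1,0,0,-0.285,0]]'
python3 - <<'E'
from meas import *
s=robot.observe(); print(s['tool_pos'],s['tool_rot'])
c=cam('side'); cv2.imwrite('pics/s3c.png',cv2.resize(c['img'][70:140,200:310,::-1],None,fx=5,fy=5,interpolation=cv2.INTER_CUBIC))
E
```

```text
time_s: 9.48
tool_pos: [0.571, 0.2086, 0.1614]
tool_rot: [0.719, 0.695, -0.002, -0.001]
contact_force: [0.7, -0.1, -0.0]
grip_width: 0.994
grasp_force: 0.0
time_s: 9.98
tool_pos: [0.569, 0.3656, 0.1609]
tool_rot: [0.614, 0.789, -0.002, -0.001]
contact_force: [-0.4, -1.0, -1.0]
grip_width: 0.999
grasp_force: 0.0
time_s: 10.48
tool_pos: [0.5671, 0.36, 0.0168]
tool_rot: [0.616, 0.788, -0.005, -0.002]
contact_force: [-0.5, 0.8, 0.1]
grip_width: 1.001
grasp_force: 0.0
[0.5670928  0.35998498 0.01682623] [ 0.61604943  0.78769002 -0.00490398 -0.00186978]
```

View pics/s3c.png

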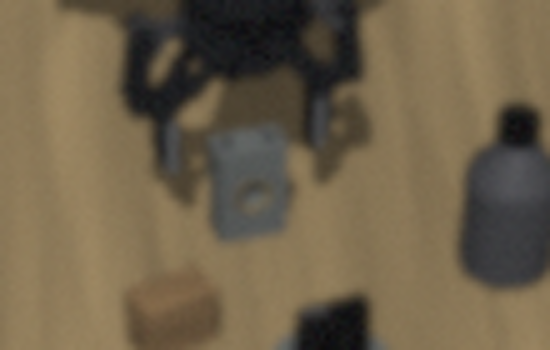

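The block stands centred between the open fingers, at (248,185). I close on it.

```bash
python3 -m inch '[[-1,0,0,0,0],[-1,0,0,0,0],[-1,0,0,0,0],[-1,0,0,0,0],[-1,0,0,0,0]]' 60
python3 -m inch '[[-1,0,0,0,0],[-1,0,0,0,0]]'
python3 -m inch '[[-1,0,0,0.1,0],[-1,0,0,0.2,0],[-1,0,0,0.3,0],[-1,0,0,0.3,0]]'
```

```text
time_s: 11.15
tool_pos: [0.5723, 0.3642, 0.0238]
tool_rot: [0.616, 0.788, 0.002, 0.001]
contact_force: [-0.6, -0.7, 6.9]
grip_width: 0.491
grasp_force: 62.7
time_s: 11.4
tool_pos: [0.5723, 0.3641, 0.0239]
tool_rot: [0.616, 0.788, 0.002, 0.001]
contact_force: [1.4, -1.2, 6.0]
grip_width: 0.498
grasp_force: 62.7
time_s: 11.9
tool_pos: [0.5736, 0.3651, 0.1773]
tool_rot: [0.616, 0.788, 0.005, 0.002]
contact_force: [0.6, 0.4, -2.7]
grip_width: 0.497
grasp_force: 62.3
```

```bash
python3 -m inch '[[-1,-0.009,-0.347,0,-0.36],[-1,-0.009,-0.347,0,-0.36],[-1,-0.009,-0.347,0,-0.36],[-1,-0.009,-0.347,0,-0.36]]'
python3 -m inch '[[-1,-0.01,-0.347,0,-0.36],[-1,-0.01,-0.347,0,-0.36],[-1,-0.01,-0.347,0,-0.36],[-1,-0.01,-0.347,0,-0.36]]'
python3 -m inch '[[-1,0,0,-0.06,0],[-1,0,0,-0.12,0],[-1,0,0,-0.12,0],[-1,0,0,-0.12,0]]'
python3 - <<'E'
from look import *
print(robot.observe()['tool_pos'],jig([np.array(robot.observe()['tool_pos'])*1000]))
for n in('side','top'):
    c=cam(n); p=c['P'].reshape(-1,3)*1000; j=jig(p); z=p[:,2]
    for y0,za,zb in((-68,95,150),(-26,66,90)):
        m=(abs(j[:,0])<32)&(abs(j[:,1]-y0)<20)&(z>za)&(z<zb)
        if m.sum():print(n,y0,m.sum(), np.percentile(np.c_[j,z][m],[3,50,97],axis=0).round(1).tolist())
c=cam('side'); u,v=proj(c,(.56,.02,.08)).astype(int); print(u-55,v-50)
cv2.imwrite('pics/s4c.png',cv2.resize(c['img'][v-50:v+50,u-55:u+55,::-1],None,fx=5,fy=5,interpolation=cv2.INTER_CUBIC))
E
```

```text
time_s: 12.4
tool_pos: [0.5642, 0.1858, 0.1697]
tool_rot: [0.722, 0.692, -0.002, -0.001]
contact_force: [0.1, 0.6, -1.8]
grip_width: 0.493
grasp_force: 62.3
time_s: 12.9
tool_pos: [0.5604, 0.0139, 0.1703]
tool_rot: [0.812, 0.583, -0.001, -0.0]
contact_force: [-0.5, 0.5, -3.6]
grip_width: 0.497
grasp_force: 62.3
time_s: 13.4
tool_pos: [0.5617, 0.0175, 0.1118]
tool_rot: [0.811, 0.585, 0.0, -0.0]
contact_force: [-0.1, 0.2, -1.8]
grip_width: 0.494
grasp_force: 62.2
[0.56172816 0.01748025 0.11179858] [[  1.43746194 -67.23826558]]
side -68 328 [[-21.2, -81.8, 96.6], [2.0, -79.1, 120.0], [22.8, -63.2, 148.3]]
side -26 23 [[16.1, -40.6, 67.7], [20.1, -29.0, 77.0], [21.8, -15.9, 81.3]]
top -68 16 [[-20.7, -78.0, 97.1], [-13.5, -77.4, 114.5], [1.6, -74.2, 141.9]]
top -26 70 [[-22.1, -36.0, 71.0], [-11.4, -23.0, 77.3], [4.9, -13.9, 81.9]]
197 120
```

View pics/s4c.png

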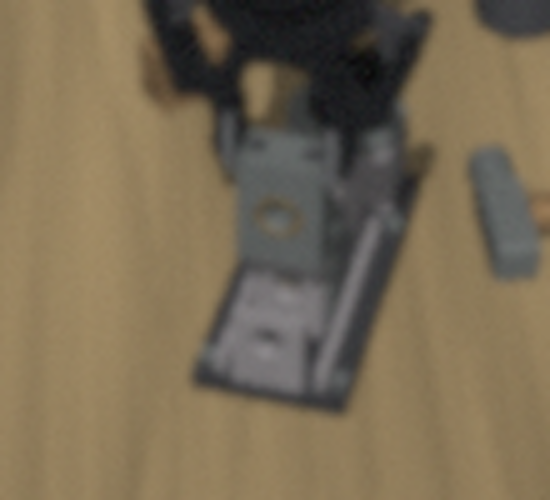

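The held block is at (280,200) and lines up with the walls below. I lower it.

```bash
python3 -m inch '[[-1,0,0,-0.05,0],[-1,0,0,-0.1,0],[-1,0,0,-0.126,0],[-1,0,0,-0.132,0],[-1,0,0,-0.132,0]]'
python3 -m inch '[[-1,0,0,-0.006,0],[-1,0,0,-0.012,0],[-1,0,0,-0.016,0],[-1,0,0,-0.018,0],[-1,0,0,-0.018,0]]'
python3 -m inch '[[-1,0,0,-0.002,0],[-1,0,0,-0.004,0],[-1,0,0,-0.004,0]]'
```

```text
time_s: 14.18
tool_pos: [0.5619, 0.0163, 0.0461]
tool_rot: [0.811, 0.585, 0.0, 0.0]
contact_force: [-0.6, 0.1, -2.5]
grip_width: 0.496
grasp_force: 62.2
time_s: 14.8
tool_pos: [0.5611, 0.0164, 0.0364]
tool_rot: [0.811, 0.585, -0.0, -0.0]
contact_force: [-0.4, -0.5, -2.3]
grip_width: 0.491
grasp_force: 62.2
time_s: 15.18
tool_pos: [0.5614, 0.0164, 0.0358]
tool_rot: [0.811, 0.585, 0.0, 0.0]
contact_force: [-2.1, -1.0, 7.9]
grip_width: 0.498
grasp_force: 63.3
```

```bash
python3 -m inch '[[0.5,0,0,0,0],[0.5,0,0,0,0],[0.5,0,0,0,0],[0.5,0,0,0,0]]'
python3 -m inch '[[0.5,0,0,0.1,0],[1,0,0,0.2,0],[1,0,0,0.26,0],[1,0,0,0.26,0]]'
python3 -m inch '[[1,-0.1,-0.3,0,0.3],[1,-0.1,-0.3,0,0.3],[1,-0.1,-0.3,0,0.3]]'
cat > shaft.py <<'E'
from look import *
C=[cam('side','s5.png'),cam('top','t5.png')]
for n,c in zip(('side','top'),C):
    p=c['P'].reshape(-1,3)*1000; j=jig(p); z=p[:,2]
    for y0 in(-68,-26):
        m=(abs(j[:,0])<28)&(abs(j[:,1]-y0)<20)&(z>66)&(z<90)
        if m.sum():print(n,y0,m.sum(), np.percentile(np.c_[j,z][m],[3,50,97],axis=0).round(1).tolist())
    # shaft: points 8..35 mm up near where it was, not red
    im=c['img'].reshape(-1,3).astype(int)
    m=(z>9)&(z<36)&(np.hypot(p[:,0]-395,p[:,1]+295)<150)&(im[:,0]<im[:,2]+25)
    mm=cv2.morphologyEx(m.reshape(384,512).astype(np.uint8),cv2.MORPH_OPEN,np.ones((2,2)))
    k,l,st,_=cv2.connectedComponentsWithStats(mm)
    i=1+st[1:,4].argmax(); q=p[(l==i).ravel()]
    r=q[(q[:,2]>23.5)]; 
    print(n,'all',len(q),rect(q/1000),'top',len(r),rect(r/1000))
    h=q[q[:,2]>26.5]; hc=np.median(h,0)[:2]
    d=q[:,:2]-hc; far=np.hypot(*d.T); rod=q[far>45][:,:2]
    mu=rod.mean(0); _,_,vt=np.linalg.svd(rod-mu); a=vt[0]*np.sign(vt[0]@(mu-hc))
    print(' head med',hc,'rod dir',np.degrees(np.arctan2(a[1],a[0])),'max reach',((q[:,:2]-hc)@a).min(),((q[:,:2]-hc)@a).max(),'head off axis',(hc-mu)@[-a[1],a[0]], 'rod mu',mu)
E
python3 shaft.py
```

```text
time_s: 15.68
tool_pos: [0.5612, 0.0163, 0.0344]
tool_rot: [0.811, 0.585, -0.0, -0.0]
contact_force: [-0.5, 0.2, 0.0]
grip_width: 0.754
grasp_force: 0.0
time_s: 16.18
tool_pos: [0.5635, 0.0163, 0.1674]
tool_rot: [0.811, 0.585, 0.003, 0.002]
contact_force: [0.0, -0.4, -0.1]
grip_width: 1.001
grasp_force: 0.0
time_s: 16.55
tool_pos: [0.5091, -0.1353, 0.1629]
tool_rot: [0.737, 0.676, -0.001, -0.001]
contact_force: [-0.1, -0.3, 0.5]
grip_width: 0.999
grasp_force: 0.0
side -68 109 [[-20.4, -82.7, 67.1], [-6.8, -73.8, 76.7], [22.4, -58.4, 80.3]]
side -26 8 [[-21.5, -42.3, 66.4], [-13.6, -38.5, 67.5], [21.3, -37.3, 71.8]]
side all 610 [ 384.3 -290.6  180.4   27.8  -49.2] top 246 [ 398.4 -299.5  147.5   30.4  -52.3]
 head med [ 431.94989732 -344.45160347] rod dir 127.03350976942328 max reach nan nan head off axis 0.1612903511445154 rod mu [ 370.61560921 -262.88942205]
top -68 136 [[-20.7, -78.5, 72.5], [0.6, -67.3, 78.0], [22.1, -55.4, 82.3]]
top -26 138 [[-22.0, -36.9, 68.7], [-0.5, -25.7, 77.4], [20.5, -14.0, 82.8]]
top all 277 [ 402.3 -305.4  145.6   30.5  -54.1] top 136 [ 403.6 -301.8  132.1   27.   -54.9]
 head med [ 430.50697062 -338.9207019 ] rod dir 127.71356158143846 max reach nan nan head off axis -2.134632160301507 rod mu [ 379.66691975 -276.66312108]
```

View pics/s5.png

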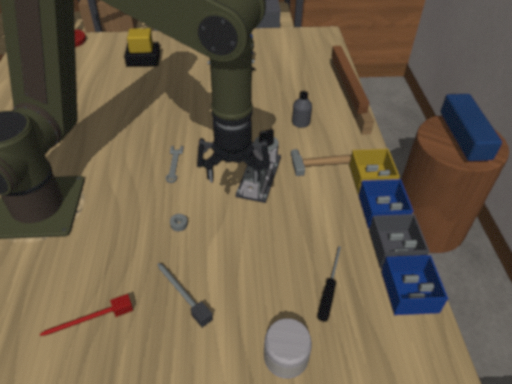

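Both blocks stand upright in bays 1 and 2. The shaft lies with its head at (200,313) and its tip at (160,265), undisturbed so far. I go for the head.

```bash
python3 -m inch '[[1,-0.165,-0.412,0,0.938],[1,-0.165,-0.412,0,0.938],[1,-0.165,-0.412,0,0.938],[1,-0.165,-0.412,0,0.938],[1,-0.165,-0.412,0,0.938]]'
python3 -m inch '[[1,0,0,-0.1,0],[1,0,0,-0.2,0],[1,0,0,-0.26,0],[1,0,0,-0.26,0]]'
python3 - <<'E'
from meas import *
s=robot.observe(); print(s['tool_pos'],s['tool_rot'])
c=cam('side'); u,v=proj(c,(.41,-.32,.02)).astype(int); print(u-65,v-55)
cv2.imwrite('pics/s6c.png',cv2.resize(c['img'][v-55:v+55,u-65:u+65,::-1],None,fx=4,fy=4,interpolation=cv2.INTER_CUBIC))
E
```

```text
time_s: 17.27
tool_pos: [0.4275, -0.3421, 0.1631]
tool_rot: [0.444, 0.896, -0.0, -0.001]
contact_force: [0.1, 0.3, -0.5]
grip_width: 1.002
grasp_force: 0.0
time_s: 17.77
tool_pos: [0.4267, -0.3367, 0.0312]
tool_rot: [0.444, 0.896, 0.001, -0.004]
contact_force: [-0.3, 0.2, 0.3]
grip_width: 1.001
grasp_force: 0.0
[ 0.42667877 -0.33669118  0.03118223] [ 0.4435693   0.89623062  0.00133164 -0.00389548]
126 248
```

View pics/s6c.png

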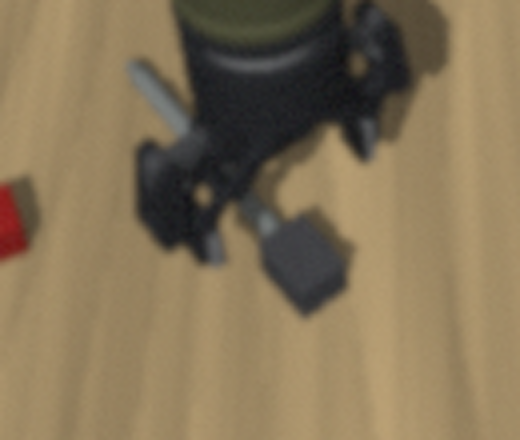

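The open pads are at (213,250) and (368,150), with the head's top face at about (305,242). I check that position with a ray.

```bash
python3 - <<'E'
from meas import *
c=cam('side')
f=lambda x,y,z:np.round(ray(c,126+(x+.5)/4-.5,248+(y+.5)/4-.5,z)*1000,1)
# top face corners: left(262,250) top(303,212) right(350,258) bottom(305,283) ; bench-level bottom vertex (307,315)
print([f(x,y,.03) for x,y in((263,240),(308,208),(350,258),(308,284))], f(307,241,.03), f(307,315,.0))
print((np.array(f(213,262,.044))+f(368,158,.044))/2)
E
```

```text
[array([ 411.9, -334.6,   30. ]), array([ 435.1, -316.8,   30. ]), array([ 457.3, -347.3,   30. ]), array([ 435.7, -361. ,   30. ])] [ 434.9 -336.3   30. ] [ 433.2 -362.4    0. ]
[ 428.  -325.3   44. ]
```

```bash
python3 -m inch '[[1,0.006,-0.003,-0.02,0],[1,0.006,-0.003,-0.05,0],[1,0.006,-0.003,-0.056,0],[1,0.006,-0.003,-0.056,0],[1,0.006,-0.003,-0.056,0]]' 90
python3 -m inch '[[-1,0,0,0,0],[-1,0,0,0,0],[-1,0,0,0,0],[-1,0,0,0,0],[-1,0,0,0,0]]' 90
python3 -m inch '[[-1,0,0,0,0],[-1,0,0,0,0]]'
python3 -m inch '[[-1,0,0,0.06,0],[-1,0,0,0.12,0],[-1,0,0,0.16,0],[-1,0,0,0.16,0]]'
python3 - <<'E'
from meas import *
s=robot.observe(); print(s['tool_pos'],s['tool_rot'],s['grip_width'])
c=cam('side'); u,v=proj(c,(.40,-.30,.08)).astype(int); print(u-65,v-60)
cv2.imwrite('pics/s7c.png',cv2.resize(c['img'][v-60:v+60,u-65:u+65,::-1],None,fx=4,fy=4,interpolation=cv2.INTER_CUBIC))
E
```

```text
time_s: 18.5
tool_pos: [0.4318, -0.3413, 0.0067]
tool_rot: [0.444, 0.896, -0.0, 0.0]
contact_force: [0.6, -0.0, 0.3]
grip_width: 1.0
grasp_force: 0.0
time_s: 19.12
tool_pos: [0.4317, -0.3411, 0.0065]
tool_rot: [0.444, 0.896, -0.0, 0.0]
contact_force: [-0.5, -0.0, 0.4]
grip_width: -0.003
grasp_force: 0.0
time_s: 19.38
tool_pos: [0.4317, -0.3411, 0.0065]
tool_rot: [0.444, 0.896, 0.0, -0.0]
contact_force: [-0.2, -1.3, -0.6]
grip_width: -0.002
grasp_force: 0.0
time_s: 19.88
tool_pos: [0.4329, -0.3422, 0.0881]
tool_rot: [0.444, 0.896, -0.001, 0.002]
contact_force: [0.6, 0.3, -0.7]
grip_width: 0.002
grasp_force: 0.0
[ 0.43285021 -0.34217062  0.0880877 ] [ 4.43758533e-01  8.96144103e-01 -5.79717592e-04  1.94285982e-03] 0.0023548629009802207
119 220
```

View pics/s7c.png

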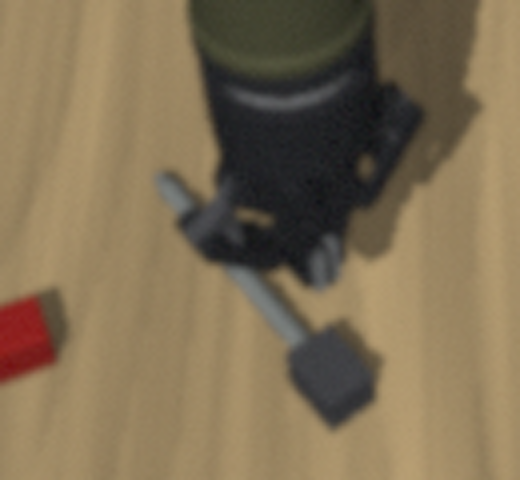

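```bash
python3 - <<'E'
from meas import *
s=robot.observe();c=cam('side');t=cam('top','t8.png')
f=lambda x,y,z:np.round(ray(c,119+(x+.5)/4-.5,220+(y+.5)/4-.5,z)*1000,1)
print('tip',f(322,283,.088),'tcp proj',(proj(c,s['tool_pos'])-[119,220])*4, 'head',f(330,352,.03))
for n,c in(('s',c),('t',t)):
    P=c['P'].reshape(-1,3)*1000; m=(np.hypot(P[:,0]-430,P[:,1]+345)<60)&(P[:,2]>20)&(P[:,2]<40); q=P[m]
    print(n,len(q),np.percentile(q,[2,50,98],axis=0).round(0).tolist())
u,v=proj(t,(.43,-.34,.03)).astype(int); print(u-50,v-40)
cv2.imwrite('pics/t8c.png',cv2.resize(t['img'][v-40:v+40,u-50:u+50,::-1],None,fx=5,fy=5,interpolation=cv2.INTER_CUBIC))
E
```

```text
tip [ 432.2 -330.2   88. ] tcp proj [319.99738366 302.24145577] head [ 432.3 -335.6   30. ]
s 328 [[399.0, -363.0, 20.0], [430.0, -342.0, 29.0], [451.0, -300.0, 33.0]]
t 90 [[402.0, -349.0, 20.0], [432.0, -327.0, 29.0], [451.0, -299.0, 35.0]]
309 196
```

View pics/t8c.png

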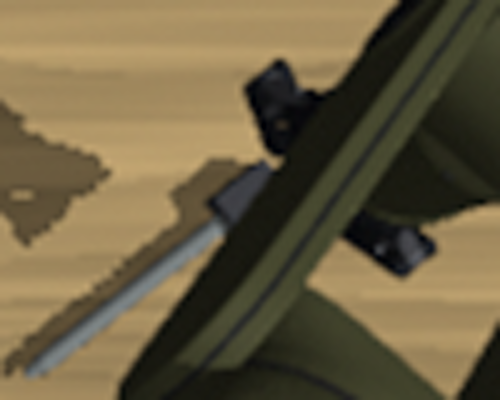

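The side crop shows the fingers shut and empty, at about (320,270), with the head unmoved at (330,365). The top crop shows the arm hiding most of the head. Both cameras put the shut fingers right above the head, so I probe down gently with them to compare heights.

```bash
python3 -m inch '[[-1,0,0,-0.05,0],[-1,0,0,-0.09,0],[-1,0,0,-0.09,0],[-1,0,0,-0.09,0]]' 20
python3 -m inch '[[-1,0,0,-0.006,0],[-1,0,0,-0.012,0],[-1,0,0,-0.012,0]]' | grep -E 'pos|force'
python3 - <<'E'
from meas import *
s=robot.observe(); print(s['tool_pos'])
c=cam('side'); P=c['P'].reshape(384,512,3)*1000
# dark gripper points near tool, lowest ones
p=P.reshape(-1,3); m=(np.hypot(p[:,0]-432,p[:,1]+340)<70)&(p[:,2]>10)&(p[:,2]<75)
q=p[m]
for a in range(10,75,5):
    w=q[(q[:,2]>=a)&(q[:,2]<a+5)]
    if len(w): print(a,len(w),np.percentile(w[:,:2],[5,50,95],axis=0).round(0).tolist())
E
```

```text
time_s: 20.52
tool_pos: [0.4316, -0.3411, 0.0412]
tool_rot: [0.444, 0.896, 0.0, -0.0]
contact_force: [0.9, -0.9, -0.8]
grip_width: 0.002
grasp_force: 0.0
tool_pos: [0.4317, -0.3411, 0.0356]
contact_force: [-0.3, 0.8, 0.6]
grasp_force: 0.0
[ 0.43165494 -0.3411014   0.03556429]
10 24 [[408.0, -364.0], [431.0, -355.0], [448.0, -322.0]]
15 37 [[407.0, -364.0], [425.0, -350.0], [448.0, -316.0]]
20 33 [[409.0, -364.0], [430.0, -352.0], [451.0, -318.0]]
25 121 [[411.0, -362.0], [432.0, -344.0], [449.0, -331.0]]
30 109 [[418.0, -358.0], [432.0, -345.0], [447.0, -332.0]]
35 1 [[433.0, -362.0], [433.0, -362.0], [433.0, -362.0]]
65 4 [[429.0, -354.0], [433.0, -351.0], [440.0, -348.0]]
70 11 [[426.0, -355.0], [435.0, -352.0], [442.0, -345.0]]
```

```bash
for i in 1 2 3; do python3 -m inch '[[-1,0,0,-0.004,0],[-1,0,0,-0.008,0],[-1,0,0,-0.008,0]]' | grep -E 'pos|force: \['; done
python3 - <<'E'
from meas import *
s=robot.observe(); print(s['tool_pos'])
for n in('side','top'):
    c=cam(n); p=c['P'].reshape(-1,3)*1000; im=c['img'].reshape(-1,3)
    m=(np.hypot(p[:,0]-432,p[:,1]+340)<90)&(p[:,2]>36)&(p[:,2]<75); q=p[m]
    print(n,len(q)); 
    for a in range(35,75,5):
        w=q[(q[:,2]>=a)&(q[:,2]<a+5)]
        if len(w): print(a,len(w),np.percentile(w[:,:2],[5,50,95],axis=0).round(0).tolist())
E
```

```text
tool_pos: [0.4315, -0.341, 0.0313]
contact_force: [-0.2, 0.4, 0.4]
tool_pos: [0.4316, -0.341, 0.0273]
contact_force: [-0.1, 0.7, 0.1]
tool_pos: [0.4316, -0.341, 0.0233]
contact_force: [0.4, -0.2, -0.1]
[ 0.43159114 -0.34103195  0.02328905]
side 62
50 1 [[438.0, -349.0], [438.0, -349.0], [438.0, -349.0]]
55 6 [[431.0, -355.0], [435.0, -350.0], [443.0, -342.0]]
60 16 [[423.0, -354.0], [435.0, -351.0], [443.0, -342.0]]
65 18 [[420.0, -355.0], [430.0, -353.0], [445.0, -340.0]]
70 21 [[423.0, -354.0], [435.0, -352.0], [445.0, -341.0]]
top 0
```

```bash
python3 -c "
from bench import robot
print(robot.hold_point_z)"; for i in 1 2 3 4; do python3 -m inch '[[-1,0,0,-0.004,0],[-1,0,0,-0.008,0],[-1,0,0,-0.008,0]]' | grep -E 'pos|force: \['; done
for i in 1 2 3 ; do python3 -m inch '[[-1,0,0,-0.004,0],[-1,0,0,-0.004,0],[-1,0,0,-0.004,0]]' | grep -E 'pos|force: \['; done
```

```text
0.0187
tool_pos: [0.4315, -0.341, 0.0192]
contact_force: [0.5, 0.1, 0.5]
tool_pos: [0.4316, -0.341, 0.0153]
contact_force: [-0.6, -0.4, 0.2]
tool_pos: [0.4316, -0.341, 0.0113]
contact_force: [0.1, -0.1, 0.2]
tool_pos: [0.4316, -0.341, 0.0073]
contact_force: [0.1, -0.2, 0.1]
tool_pos: [0.4317, -0.3411, 0.0055]
contact_force: [-0.1, -0.3, -0.3]
tool_pos: [0.4317, -0.3411, 0.0035]
contact_force: [0.6, 0.6, 0.2]
tool_pos: [0.4317, -0.3411, 0.0014]
contact_force: [-0.0, 0.6, -0.3]
```

```bash
cat > tip.py <<'E'
from meas import *
s=robot.observe(); print(np.round(s['tool_pos'],4))
c=cam('side'); p=c['P'].reshape(-1,3)*1000
m=(np.hypot(p[:,0]-432,p[:,1]+340)<75)&(p[:,2]>10)&(p[:,2]<60); q=p[m]
for a in range(10,60,4):
    w=q[(q[:,2]>=a)&(q[:,2]<a+4)]
    if len(w): print(a,len(w),np.percentile(w[:,:2],[5,50,95],axis=0).round(0).tolist())
E
python3 tip.py; for i in 1 2 3; do python3 -m inch '[[-1,0,0,-0.004,0],[-1,0,0,-0.004,0],[-1,0,0,-0.004,0]]' | grep -E 'pos|force: \['; done; python3 tip.py
```

```text
[ 0.4317 -0.3411  0.0014]
10 19 [[416.0, -366.0], [433.0, -360.0], [448.0, -345.0]]
14 20 [[412.0, -363.0], [431.0, -354.0], [450.0, -341.0]]
18 25 [[413.0, -364.0], [436.0, -356.0], [450.0, -343.0]]
22 18 [[411.0, -365.0], [432.0, -353.0], [453.0, -340.0]]
26 62 [[415.0, -364.0], [436.0, -353.0], [451.0, -341.0]]
30 52 [[420.0, -361.0], [436.0, -352.0], [449.0, -341.0]]
34 6 [[430.0, -353.0], [436.0, -351.0], [438.0, -349.0]]
38 9 [[428.0, -354.0], [435.0, -351.0], [442.0, -344.0]]
42 14 [[420.0, -355.0], [432.0, -352.0], [445.0, -341.0]]
46 12 [[420.0, -354.0], [437.0, -351.0], [445.0, -340.0]]
50 17 [[423.0, -356.0], [434.0, -352.0], [442.0, -346.0]]
54 8 [[423.0, -354.0], [431.0, -353.0], [443.0, -343.0]]
58 10 [[426.0, -356.0], [435.0, -353.0], [442.0, -344.0]]
tool_pos: [0.4319, -0.3413, 0.0007]
contact_force: [-2.3, 1.2, 9.5]
tool_pos: [0.432, -0.3414, 0.0006]
contact_force: [-4.5, 4.4, 25.1]
tool_pos: [0.432, -0.3414, 0.0006]
contact_force: [-7.5, 6.5, 39.7]
[ 0.432  -0.3414  0.0006]
10 23 [[414.0, -364.0], [431.0, -357.0], [448.0, -344.0]]
14 18 [[412.0, -364.0], [436.0, -357.0], [452.0, -341.0]]
18 21 [[410.0, -363.0], [434.0, -355.0], [450.0, -339.0]]
22 20 [[415.0, -364.0], [436.0, -354.0], [451.0, -345.0]]
26 66 [[417.0, -363.0], [437.0, -351.0], [451.0, -340.0]]
30 42 [[420.0, -361.0], [436.0, -353.0], [449.0, -344.0]]
34 10 [[428.0, -355.0], [434.0, -352.0], [442.0, -345.0]]
38 9 [[427.0, -355.0], [439.0, -350.0], [444.0, -344.0]]
42 15 [[420.0, -355.0], [429.0, -351.0], [442.0, -346.0]]
46 18 [[421.0, -355.0], [435.0, -351.0], [446.0, -339.0]]
50 13 [[424.0, -355.0], [436.0, -352.0], [445.0, -340.0]]
54 11 [[425.0, -355.0], [434.0, -353.0], [443.0, -345.0]]
58 7 [[424.0, -355.0], [434.0, -353.0], [442.0, -348.0]]
```

The shut fingers meet the head's top (30 mm up) at a reported z of 0.7 mm, and the depth image agrees. The tool is really about 29 mm higher than it reports, so I regrasp that much lower.

```bash
python3 -m inch '[[-1,0,0,0.05,0],[-1,0,0,0.12,0],[1,0,0,0.12,0],[1,0,0,0.12,0],[1,0,0,0.12,0]]' 90
python3 -m inch '[[1,0,0,-0.1,0],[1,0,0,-0.15,0],[1,0,0,-0.156,0],[1,0,0,-0.16,0],[1,0,0,-0.16,0]]'
python3 -m inch '[[-1,0,0,0,0],[-1,0,0,0,0],[-1,0,0,0,0],[-1,0,0,0,0],[-1,0,0,0,0]]'
python3 -m inch '[[-1,0,0,0,0]]'
```

```text
time_s: 26.65
tool_pos: [0.4309, -0.3404, 0.0543]
tool_rot: [0.444, 0.896, 0.0, -0.001]
contact_force: [0.1, -0.1, -0.3]
grip_width: 0.637
grasp_force: 0.0
time_s: 27.28
tool_pos: [0.4324, -0.3417, -0.0238]
tool_rot: [0.444, 0.896, -0.0, 0.001]
contact_force: [-0.1, -0.1, -0.4]
grip_width: 0.998
grasp_force: 0.0
time_s: 27.9
tool_pos: [0.4322, -0.3414, -0.0237]
tool_rot: [0.444, 0.896, -0.0, 0.001]
contact_force: [-0.4, 0.3, 5.7]
grip_width: 0.334
grasp_force: 89.8
time_s: 28.02
tool_pos: [0.4322, -0.3414, -0.0238]
tool_rot: [0.444, 0.896, -0.0, 0.001]
contact_force: [-1.0, 1.3, 5.0]
grip_width: 0.331
grasp_force: 89.8
```

```bash
python3 -m inch '[[-1,0,0,0.05,0],[-1,0,0,0.1,0],[-1,0,0,0.17,0],[-1,0,0,0.17,0]]'
python3 -m inch '[[-1,0.064,0.16,0,-0.62],[-1,0.064,0.16,0,-0.62],[-1,0.064,0.16,0,-0.62],[-1,0.064,0.16,0,-0.62]]'
python3 -m inch '[[-1,0.063,0.16,0,-0.62],[-1,0.063,0.16,0,-0.62],[-1,0.063,0.16,0,-0.62],[-1,0.063,0.16,0,-0.62]]'
cat > rod.py <<'E'
from look import *
import sys
zr=float(sys.argv[1]) # expected axis height
for n in('side','top'):
    c=cam(n,n+'r.png'); p=c['P'].reshape(-1,3)*1000; j=np.c_[jig(p),p[:,2]]
    yt=float(sys.argv[2]) # expected tip y in jig
    m=(abs(j[:,0])<25)&(j[:,1]>yt-140)&(j[:,1]<yt+15)&(abs(j[:,2]-zr)<14); q=j[m]
    if len(q)<20: print(n,len(q)); continue
    A=np.polyfit(q[:,1],q[:,0],1); B=np.polyfit(q[:,1],q[:,2],1)
    print(n,len(q),'x@tip %.1f x@-93 %.1f slope %.4f'%(np.polyval(A,yt),np.polyval(A,-93),A[0]),'z@tip %.1f slope %.4f'%(np.polyval(B,yt),B[0]),'ymax %.1f'%np.percentile(q[:,1],99.5))
    m=(abs(j[:,0])<28)&(j[:,1]>yt-220)&(j[:,1]<yt-135)&(abs(j[:,2]-zr)<22); q=j[m]
    if len(q): print('  head',len(q),np.percentile(q,[3,50,97],axis=0).round(1).tolist())
s=robot.observe(); print(np.round(s['tool_pos'],4),'jig',jig([np.array(s['tool_pos'])*1000]).round(1),np.round(s['contact_force'],1),s['grip_width'])
E
python3 rod.py 100 -108
```

```text
time_s: 28.52
tool_pos: [0.4333, -0.3426, 0.0625]
tool_rot: [0.444, 0.896, -0.001, 0.003]
contact_force: [0.7, 0.1, -3.9]
grip_width: 0.334
grasp_force: 89.7
time_s: 29.02
tool_pos: [0.4628, -0.26, 0.0589]
tool_rot: [0.646, 0.764, -0.0, -0.001]
contact_force: [0.1, 0.3, -3.0]
grip_width: 0.334
grasp_force: 90.0
time_s: 29.52
tool_pos: [0.4946, -0.181, 0.0596]
tool_rot: [0.81, 0.586, -0.0, -0.001]
contact_force: [-0.7, -0.4, -3.2]
grip_width: 0.332
grasp_force: 90.1
side 47 x@tip 2.1 x@-93 2.1 slope -0.0031 z@tip 101.9 slope -0.0044 ymax -110.6
  head 364 [[-24.4, -297.8, 88.2], [-0.1, -288.0, 111.6], [26.3, -262.0, 119.0]]
top 168 x@tip -0.4 x@-93 -0.4 slope -0.0034 z@tip 102.9 slope 0.0035 ymax -109.5
  head 22 [[-24.9, -269.3, 87.8], [-12.6, -257.8, 103.3], [0.6, -249.4, 111.4]]
[ 0.4947 -0.1815  0.0599] jig [[   1.  -277.2]] [ 0.4  0.1 -3.1] 0.33216793259900185
```

```bash
python3 -m inch '[[-1,-0.001,0,-0.05,0],[-1,-0.001,0,-0.1,0],[-1,-0.001,0,-0.11,0],[-1,-0.001,0,-0.11,0],[-1,-0.001,0,-0.11,0]]'
python3 rod.py 45 -108
python3 -m inch '[[-1,0.006,0.019,0,0],[-1,0.0127,0.038,0,0],[-1,0.019,0.0569,0,0],[-1,0.019,0.0569,0,0]]'
```

```text
time_s: 30.25
tool_pos: [0.4955, -0.1817, 0.0063]
tool_rot: [0.811, 0.584, 0.0, 0.001]
contact_force: [0.2, -0.4, -3.1]
grip_width: 0.329
grasp_force: 89.9
side 70 x@tip 5.1 x@-93 5.9 slope 0.0541 z@tip 46.7 slope -0.0983 ymax -93.0
  head 322 [[-22.3, -298.8, 35.2], [0.6, -288.5, 58.3], [25.2, -263.3, 64.5]]
top 154 x@tip 0.5 x@-93 0.4 slope -0.0081 z@tip 49.1 slope -0.0008 ymax -109.6
  head 13 [[-24.4, -269.4, 38.4], [-12.7, -257.7, 48.9], [1.2, -249.8, 60.0]]
[ 0.4955 -0.1816  0.0064] jig [[   1.8 -277. ]] [-0.1  0.2 -2.7] 0.33446522217480434
time_s: 30.85
tool_pos: [0.5044, -0.1516, 0.0055]
tool_rot: [0.811, 0.585, -0.0, -0.0]
contact_force: [-0.4, -0.8, -4.1]
grip_width: 0.331
grasp_force: 89.9
```

```bash
for i in 1; do python3 -m inch '[[-1,0.006,0.019,0,0],[-1,0.0127,0.038,0,0],[-1,0.019,0.0569,0,0],[-1,0.019,0.0569,0,0]]' | grep -E 'pos|t_force|width'; done
python3 -m inch '[[-1,0.006,0.019,0,0],[-1,0.0127,0.038,0,0],[-1,0.0127,0.038,0,0]]' | grep -E 'pos|t_force|width'
```

```text
tool_pos: [0.514, -0.1234, 0.0055]
contact_force: [-0.8, -0.9, -4.5]
grip_width: 0.334
tool_pos: [0.5203, -0.1045, 0.0055]
contact_force: [-0.5, -0.1, -3.3]
grip_width: 0.33
```

```bash
python3 -m inch '[[-1,0.006,0.019,0,0],[-1,0.0127,0.038,0,0],[-1,0.019,0.0569,0,0],[-1,0.019,0.0569,0,0]]' | grep -E 'pos|t_force|width'
python3 -m inch '[[-1,0.006,0.019,0,0],[-1,0.0127,0.038,0,0],[-1,0.019,0.0569,0,0],[-1,0.019,0.0569,0,0]]' | grep -E 'pos|t_force|width'
python3 rod.py 45 35
```

```text
tool_pos: [0.5299, -0.0759, 0.0055]
contact_force: [0.1, 0.8, -3.5]
grip_width: 0.337
tool_pos: [0.5394, -0.0475, 0.0055]
contact_force: [0.7, -0.1, -4.1]
grip_width: 0.333
side 119 x@tip 13.2 x@-93 4.4 slope 0.0691 z@tip 46.0 slope 0.0034 ymax 47.5
  head 295 [[-23.8, -157.7, 33.5], [0.2, -147.5, 56.4], [25.3, -118.6, 65.0]]
top 159 x@tip -3.3 x@-93 -4.8 slope 0.0120 z@tip 48.9 slope -0.0005 ymax 45.4
  head 3 [[-18.9, -153.9, 44.9], [-15.7, -151.5, 45.8], [-13.8, -147.0, 52.1]]
[ 0.539  -0.0482  0.0055] jig [[   0.8 -136.7]] [ 0.   1.1 -2.3] 0.33066974464009813
```

```bash
python3 -m inch '[[-1,0.0063,0.019,0,0],[-1,0.0114,0.0341,0,0],[-1,0.0114,0.0341,0,0]]' | grep -E 'pos|t_force|width'
for i in 1 2 3; do python3 -m inch '[[-1,0.0013,0.0038,0,0],[-1,0.0013,0.0038,0,0]]' | grep -E 'pos|t_force|width'; done
```

```text
tool_pos: [0.5451, -0.0307, 0.0055]
contact_force: [-0.6, 0.0, -3.7]
grip_width: 0.329
tool_pos: [0.5454, -0.0294, 0.0055]
contact_force: [-0.0, -0.2, -2.8]
grip_width: 0.337
tool_pos: [0.5461, -0.0275, 0.0055]
contact_force: [-0.0, -0.7, -2.9]
grip_width: 0.333
tool_pos: [0.5468, -0.0255, 0.0055]
contact_force: [-1.0, 0.5, -2.6]
grip_width: 0.337
```

```bash
for i in 1 2 3; do python3 -m inch '[[-1,0.0006,0.002,0,0],[-1,0.0006,0.002,0,0]]' | grep -E 'pos|t_force|width'; done
```

```text
tool_pos: [0.5469, -0.025, 0.0055]
contact_force: [-0.8, -2.7, -3.0]
grip_width: 0.332
tool_pos: [0.5469, -0.025, 0.0055]
contact_force: [-1.7, -7.1, -2.0]
grip_width: 0.332
tool_pos: [0.5469, -0.0251, 0.0055]
contact_force: [-2.4, -10.2, -1.5]
grip_width: 0.33
```

The stop is felt where the shoulder should meet the wall (head centre at jig y ≈ -113). I release and look.

```bash
python3 -m inch '[[0.3,0,0,0,0],[0.3,0,0,0,0],[0.3,0,0,0,0],[0.3,0,0,0,0]]'
python3 -m inch '[[0.3,0,0,0.1,0],[0.3,0,0,0.2,0],[0.3,0,0,0.25,0],[0.3,-0.2,0,0.25,0],[0.3,-0.3,0,0.25,0]]'
python3 -m inch '[[0.3,-0.05,-0.1,0,0],[0.3,-0.05,-0.1,0,0]]'
python3 - <<'E'
from look import *
for n in('side','top'):
    c=cam(n,n[0]+'9.png'); p=c['P'].reshape(-1,3)*1000; j=np.c_[jig(p),p[:,2]]
    m=(abs(j[:,0])<25)&(j[:,1]>-150)&(j[:,1]<-97)&(j[:,2]>48)&(j[:,2]<66); q=j[m]
    if len(q): print(n,'head top',len(q),np.percentile(q,[3,50,97],axis=0).round(1).tolist())
    m=(np.hypot(p[:,0]-605,p[:,1]-152)<32)&(p[:,2]>94)&(p[:,2]<112); q=p[m]
    if len(q)>5: print(n,'knob',len(q),rect(q/1000),np.median(q,0))
    u,v=proj(c,(.57,.05,.06)).astype(int); a=c['img'][v-48:v+48,u-45:u+45,::-1]
    cv2.imwrite(f'pics/{n[0]}9c.png',cv2.resize(a,None,fx=4,fy=4,interpolation=cv2.INTER_CUBIC))
a=np.hstack([cv2.imread('pics/s9c.png'),cv2.imread('pics/t9c.png')]); cv2.imwrite('pics/m9.png',a)
E
```

```text
time_s: 35.2
tool_pos: [0.5479, -0.0223, 0.0057]
tool_rot: [0.811, 0.584, 0.0, 0.0]
contact_force: [0.4, 0.2, 0.3]
grip_width: 0.654
grasp_force: 0.0
time_s: 35.83
tool_pos: [0.422, -0.0225, 0.1309]
tool_rot: [0.811, 0.585, 0.001, 0.0]
contact_force: [-0.2, -1.1, -0.3]
grip_width: 0.654
grasp_force: 0.0
time_s: 36.08
tool_pos: [0.3954, -0.0743, 0.1308]
tool_rot: [0.813, 0.583, -0.0, 0.0]
contact_force: [-0.0, 0.8, 0.9]
grip_width: 0.651
grasp_force: 0.0
side head top 161 [[-13.1, -135.2, 48.9], [0.8, -118.7, 57.3], [14.9, -99.8, 60.5]]
side knob 82 [604.8 151.2  40.   16.4  19.5] [605.19755679 148.51127608 101.24310035]
top head top 107 [[-13.8, -129.9, 52.3], [1.6, -112.0, 57.4], [14.0, -98.5, 61.5]]
top knob 73 [605.7 154.1  41.8  13.6  19.3] [604.71758732 153.09121687 102.97738097]
```

View pics/m9.png

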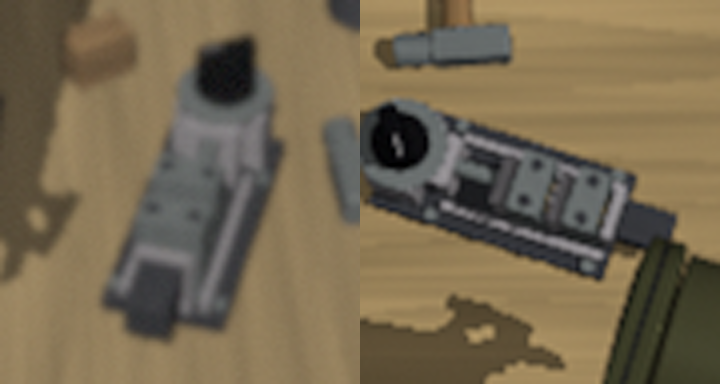

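The shaft head is flush with the entry wall, at (150,300) in the left half and (648,225) in the right half, and the rod passes through both blocks into bay 3. The knob is at (400,140) in the right half, its bar at about 19.5°.

```bash
python3 -m inch '[[1,0.2,0.2,0,0.948],[1,0.2,0.2,0,0.948],[1,0.2,0.2,0,0.948],[1,0.2,0.2,0,0.948],[1,0.2,0.2,0,0.948]]' 60 | grep -E 'pos|rot'
python3 -m inch '[[1,0.22,0.254,0,0.948],[1,0.22,0.254,0,0.948],[1,0.22,0.254,0,0.948],[1,0.22,0.254,0,0.948],[1,0.22,0.254,0,0.948]]'| grep -E 'pos|rot'
python3 -m inch '[[1,0,0,0,0.948],[1,0,0,0,0.948],[1,0,0,0,0.948],[1,0,0,0,0.948],[1,0,0,0,0.948]]'
python3 -c "
from bench import robot
import numpy as np
s=robot.observe();q=s['tool_rot'];print(s['tool_pos'],np.degrees(2*np.arctan2(q[1],q[0])),np.degrees(s['joint_pos']))"
```

```text
tool_pos: [0.4984, 0.0291, 0.1301]
tool_rot: [0.543, 0.84, 0.0, -0.0]
tool_pos: [0.6076, 0.1554, 0.1299]
tool_rot: [0.203, 0.979, -0.0, -0.0]
time_s: 38.05
tool_pos: [0.6071, 0.154, 0.1306]
tool_rot: [-0.166, 0.986, 0.0, -0.0]
contact_force: [-0.5, 0.4, 0.5]
grip_width: 1.0
grasp_force: 0.0
[0.60714498 0.15397195 0.13057159] 199.08775644011115 [ 1.03633283e+01  2.49318596e+01  8.54380072e+01  6.27467972e-03
  6.96480138e+01 -9.87266114e+01]
```

```bash
python3 -m inch '[[1,-0.004,-0.003,-0.05,0],[1,-0.004,-0.003,-0.1,0],[1,-0.004,-0.003,-0.158,0],[1,-0.004,-0.003,-0.158,0],[1,-0.004,-0.003,-0.158,0]]'
python3 -m inch '[[-1,0,0,0,0],[-1,0,0,0,0],[-1,0,0,0,0],[-1,0,0,0,0],[-1,0,0,0,0]]' 60
python3 -m inch '[[-1,0,0,0,0],[-1,0,0,0,0]]'
```

```text
time_s: 38.67
tool_pos: [0.6062, 0.1529, 0.0523]
tool_rot: [-0.168, 0.986, 0.0, 0.001]
contact_force: [-0.5, 1.2, 0.2]
grip_width: 1.0
grasp_force: 0.0
time_s: 39.3
tool_pos: [0.6057, 0.1531, 0.052]
tool_rot: [-0.169, 0.986, 0.0, 0.0]
contact_force: [-0.7, 1.6, 4.6]
grip_width: 0.155
grasp_force: 59.5
time_s: 39.55
tool_pos: [0.6057, 0.1531, 0.052]
tool_rot: [-0.169, 0.986, 0.0, 0.0]
contact_force: [-1.6, -0.1, 6.0]
grip_width: 0.145
grasp_force: 59.8
```

```bash
for i in 1 ; do python3 -m inch '[[-1,0,0,0,-0.15],[-1,0,0,0,-0.3],[-1,0,0,0,-0.45],[-1,0,0,0,-0.6],[-1,0,0,0,-0.6]]' ; python3 -c "
from bench import robot
print(robot.observe()['moment'])"; done
python3 -m inch '[[-1,0,0,0,-0.15],[-1,0,0,0,-0.3],[-1,0,0,0,-0.45],[-1,0,0,0,-0.6],[-1,0,0,0,-0.6]]'; python3 -c "
from bench import robot
print(robot.observe()['moment'])"
```

```text
time_s: 40.17
tool_pos: [0.6056, 0.1535, 0.052]
tool_rot: [0.066, 0.998, 0.0, 0.0]
contact_force: [-2.0, 1.8, 6.1]
grip_width: 0.149
grasp_force: 59.6
[0.34318722 0.40689733 0.07794057]
time_s: 40.8
tool_pos: [0.6057, 0.1538, 0.052]
tool_rot: [0.297, 0.955, 0.001, 0.0]
contact_force: [-1.6, 2.8, 5.7]
grip_width: 0.148
grasp_force: 59.6
[ 0.35856541  0.43990663 -0.13018194]
```

Now 54° round and past the detent. I finish the turn with a little overtravel to feel the stop.

```bash
python3 -m inch '[[-1,0,0,0,-0.15],[-1,0,0,0,-0.3],[-1,0,0,0,-0.4],[-1,0,0,0,-0.455],[-1,0,0,0,-0.455]]'; python3 -c "
from bench import robot
print(robot.observe()['moment'])"
python3 -m inch '[[-1,0,0,0,-0.05],[-1,0,0,0,-0.05]]'; python3 -c "
from bench import robot
import numpy as np
s=robot.observe();q=s['tool_rot'];print(s['moment'],np.degrees(2*np.arctan2(q[1],q[0])))"
```

```text
time_s: 41.42
tool_pos: [0.6059, 0.154, 0.052]
tool_rot: [0.461, 0.887, 0.001, 0.0]
contact_force: [-1.2, 4.0, 5.0]
grip_width: 0.151
grasp_force: 59.6
[ 0.60166214  0.22052964 -0.03096376]
time_s: 41.68
tool_pos: [0.606, 0.154, 0.052]
tool_rot: [0.477, 0.879, 0.001, 0.0]
contact_force: [-1.2, 4.3, 5.4]
grip_width: 0.153
grasp_force: 61.2
[0.69732921 0.2265907  1.10866178] 123.00420128722844
```

The stop is felt: the moment jumped to 1.1 N m at 76°. I release, back off and check everything.

```bash
python3 -m inch '[[-1,0,0,0,0.05],[1,0,0,0,0.05],[1,0,0,0,0.05],[1,0,0,0,0.05],[1,0,0,0,0.05]]' | grep -E 'width|force'
python3 -m inch '[[1,0,0,0.1,0],[1,0,0,0.2,0],[1,0,0,0.25,0],[1,0,0,0.25,0]]' | grep pos
python3 -m inch '[[1,-0.2,0.2,0,0],[1,-0.3,0.35,0,0],[1,-0.36,0.45,0,0],[1,-0.36,0.45,0,0],[1,-0.36,0.45,0,0]]'
python3 - <<'E'
from look import *
for n in('side','top'):
    c=cam(n,n[0]+'10.png'); p=c['P'].reshape(-1,3)*1000; j=np.c_[jig(p),p[:,2]]
    m=(np.hypot(p[:,0]-605,p[:,1]-152)<32)&(p[:,2]>96)&(p[:,2]<112); q=p[m]
    if len(q)>5: print(n,'knob',len(q),rect(q/1000))
    for a,b,za,zb in((-150,-97,48,66),(-88,-48,66,90),(-46,-6,66,90)):
        m=(abs(j[:,0])<28)&(j[:,1]>a)&(j[:,1]<b)&(j[:,2]>za)&(j[:,2]<zb); q=j[m]
        if len(q): print(n,a,len(q),np.percentile(q,[3,50,97],axis=0).round(1).tolist())
E
```

```text
contact_force: [-0.1, 0.4, 0.1]
grip_width: 0.977
grasp_force: 0.0
tool_pos: [0.6075, 0.1532, 0.1792]
time_s: 43.42
tool_pos: [0.4226, 0.3791, 0.1745]
tool_rot: [0.461, 0.887, -0.001, -0.001]
contact_force: [0.1, 0.7, -0.8]
grip_width: 1.0
grasp_force: 0.0
side knob 69 [604.4 150.   41.2  14.7 -56.1]
side -150 160 [[-13.7, -134.9, 48.8], [1.5, -119.8, 56.8], [15.1, -99.8, 60.7]]
side -88 177 [[-20.1, -83.1, 67.5], [1.4, -75.1, 77.1], [22.0, -57.6, 81.1]]
side -46 169 [[-21.2, -41.5, 67.0], [-0.1, -33.1, 77.1], [21.5, -15.6, 80.9]]
top knob 76 [605.4 153.8  41.5  14.6 -55.4]
top -150 125 [[-14.3, -130.6, 50.7], [0.0, -114.1, 57.0], [13.5, -98.5, 61.2]]
top -88 136 [[-20.6, -78.4, 71.6], [-0.3, -67.3, 78.0], [21.6, -55.1, 82.9]]
top -46 138 [[-21.8, -37.0, 69.2], [-0.8, -25.7, 77.6], [20.5, -14.2, 82.7]]
```

View pics/t10.png

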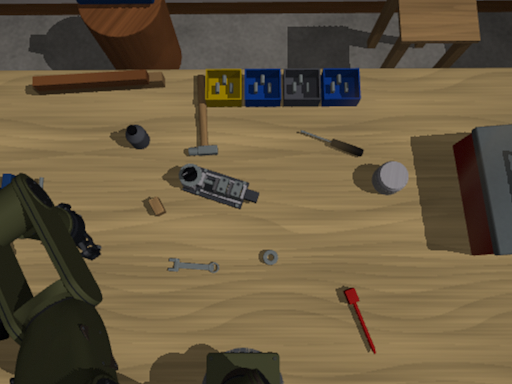

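The top view shows the jig assembled at (215,186) with the shaft head at (251,196). The knob has turned to -55°, which matches the 1.3 rad stop. The wrench, collar, red shaft and the rest are in place. The offcut at (154,206) looks slightly shifted, so I check it.

```bash
python3 - <<'E'
from meas import *
C=[cam('top'),cam('side')]
for k,p in enumerate(pts(C,(.518,.25),.045,.02,.06)): print(k,len(p),rect(p))
a=cv2.imread('pics/top0.png').astype(int);b=cv2.imread('pics/t10.png').astype(int)
for im in(a,b): 
    h=cv2.cvtColor(im[190:225,140:175].astype(np.uint8),cv2.COLOR_BGR2GRAY); print(np.argwhere(h<70).mean(0) if (h<70).any() else '')
E
```

```text
0 180 [519.4 254.8  49.4  27.8  28.2]
1 188 [519.  251.3  52.6  32.7  25.8]
[17.9266055  11.04587156]
[17.47787611 10.71681416]
```

The offcut has not moved. I hand the job in.

```bash
python3 -c "
from bench import robot
print(robot.close_job())"
```

```text
the job is handed in; nothing more can be done
None
```

The job is handed in (verdict not shown): I found two blocks and stood them in bays 1 and 2, with the shaft through both and its head home, and the lock knob turned to its stop; the final top view showed the other things in place.

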